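# Turn a stack-nest tote and stack it on the full one

## Robot

A 7-joint arm with a two-finger parallel gripper is mounted at the origin on a cart in front of the work surface, level with it; the furniture and walls round the work are solid. World frame = base frame: x ahead of the robot, y to its left, z up, the work surface at z = 0. Lengths are in mm, angles in rad, forces in N, time in s.
With the tool pointing down it reaches from about 350 to 775 mm from the base axis. Payload 3.1 kg.
Tool frame: the origin (TCP) lies at the very end of the fingers, on their centre line; the grasp point (between the pads) lies 19 mm behind it; z points along the fingers, y is the line along which they close (so a half turn about z gives the same grasp; the last joint's range is limited). The gripper opens to 85 mm and grips with 20 to 120 N. Pads are 22 mm wide; open, the fingers measure 114 mm over their backs; the gripper's body (76 mm by 85 mm) begins 54 mm behind the grasp point. The pads swing forward as they close: fully open they stand 13 mm farther back than shut.
Start: joints at [1.082, 0.311, 0.014, 1.512, -0.004, 1.319, -0.027], TCP at [237.679, -496.01, 231.304] pointing down, gripper open.
Joint ranges: [-2.7, 2.7], [-0.3, 1.91], [-1.27, 1.3], [0.12, 2.57], [-1.44, 4.58], [0.2, 2.03], [-3.05, 3.05]. Speed limits (rad/s): [2.79, 2.79, 3.14, 3.14, 3.14, 3.14, 3.14].

## Interface

Orientations are given as a unit quaternion [w, x, y, z].
In Python, from cell import state, get_image, hand_in gives the robot as it stands.
- The arm moves only by the tool carry_out, never from a script. Its argument "targets" is a list of rows, each an object with "offset": the shift along the world's x, y, z in m, a list of three; "dr": the turn, a rotation vector about the world's x, y, z in degrees, a list of three. In form: [{"offset": [tx, ty, tz], "dr": [rx, ry, rz]}, ...]. A call has 1 to 8 rows; each row shifts and turns the commanded pose from where the row before left it; what a row does not reach is not made up. A row lasts 1/8 s, in which the tool goes at most 62.5 mm and 10.7 degrees, less where a joint would pass 70% of its speed; a pose out of reach is approached as far as the arm can. A call is refused whole if a number of a shift passes 0.0625 or a number of a turn 10.7, either way. A call with a gripper value outside its range is refused whole. "claw" is the gripper command: -1 is fully open, 1 is shut, values between are in proportion, set as the call begins (left out, the last holds). The fingers move at their own pace and stop on an object; "force" is the grip in N (left out, the last holds). Time passes only in rows, so rows that do not move let the fingers close. It gives the time, the measured TCP pose, the force, the opening and the grip force at its end, in the units of the state.
- state(): the state, without advancing time (a new reading comes with each control period).
- get_image(name): name is "scene" or "top" or "wrist"; returns a dict with "image" (480x640x3 uint8, red, green, blue), "intrinsics" (3x3 intrinsics, pixels), "R" (3x3) and "t" (3): a world point X has camera coordinates R X + t. Camera axes: x right, y down, z forward; pixel columns grow to the right and rows downward; lengths in mm; the calibration is good to about 2 mm. A picture is of the moment at which its call begins. There is no depth.
- hand_in(): hands the job in; it is judged then, once.
The state is a dict: "t": time; "q": joint angles; "dq": joint speeds; "effort": joint torques, N m; "tool_pos": TCP position; "eef_rot": TCP orientation; "wrist_force": force on the tool from outside, world axes, zero at the start; "moment": the same for the moment, N m; "gripper_width": finger opening in mm; "gripper_force": force on a finger pad.
Only numpy, scipy, OpenCV 4.12 (cv2) and the standard library are available. Lean on these libraries where they do the work, as an engineer would, in place of code of your own. Each camera call takes 0.05 s, during which the arm holds its last target. There are 200 camera calls.

## Task

Stack the tote with the hoop handle, with the pegs still in it, on top of the fixed tote that holds the dryer balls. Turn it so that its lugs ride on the collar's rails instead of dropping through and nesting on the balls, set it down gently, and feel along the rails without forcing until all three lugs drop into their notches and it sits level; then let go. Leave the other things where they are.

Things in the scene. Friction and masses are not known exactly. Their poses are not given: they have to be found in the camera images.
- upper_tote: Loose grey open tote, 140 (x) x 114 (y) x 70 mm, walls and floor 4 mm, about 0.25 to 0.45 kg, two pegs inside, hoop handle across its middle along y. Origin: centre of its underside, z up. Three lugs stick out sideways to y = +-70 mm, each 15 mm long in x, 4 to 14 mm above the underside: two on the +y side at x = -57 and +57 mm, one on the -y side at x = 0.
- grip (a point): Centre of the rubber grip block on top of the hoop handle, 113 mm above the upper tote's origin; axes as the tote's. The block is 16 (x) x 50 (y) x 26 mm, so its top is 126 mm above the underside; pinch it across x. The room beside it is free above the 70 mm high walls.
- pair_side (a point): Point midway between the ends of the upper tote's two lugs on its +y side, 9 mm above its underside.
- lower_tote: Grey open tote fixed to the worktop, 184 (x) x 168 (y) x 70 mm, with two dryer balls inside up to 71 mm high. Origin: centre of its underside on the worktop, z up. An aluminium collar with a rail along each long side is clamped on its rim. Upper tote with axes the same way as this one's: nests, falls inside. Turned half a turn (x and y opposite): stacks on the rails.
- rail_middle (a point): Centre between the rails at the height of their flat tops (85 mm); axes as the lower tote's, rails along x, 206 mm long, inner edges at y = +-61 mm. The rigid collar is clamped with its own middle anywhere from -16 to +16 mm along x from here, which is not reported: feel or see it. Upper tote's underside: 4 mm below here with its lugs on the flat tops, 10 mm below when in the notches.
- two_notch_rail (a point): Middle of the lower tote's -y rail, on the flat top. From the collar's middle it has notches at x = -57 and +57 mm (18 mm wide, 6 mm deep, so a lug has 1.5 mm play each way) and a 20 mm wide cut-through for nesting at x = 0. The stacked upper tote has its two-lug side here.
- one_notch_rail (a point): Middle of the lower tote's +y rail, on the flat top. From the collar's middle it has one notch at x = 0 (18 mm wide, 6 mm deep) and 20 mm wide cut-throughs for nesting at x = -57 and +57 mm. Contact between the totes must stay under 20 N.
- peg_0: Wooden clothes peg, 15 x 72 x 12 mm, lying loose in the upper tote beside the handle on its +x side; origin at the centre of its underside.
- peg_2: As peg_0, on the -x side of the handle.
- tap (a point): Fixed wall tap over the sink, in the way between the totes: this point marks the near end and greatest height of the room it fills, which runs from here 240 mm away from the robot (+x) to the wall, 30 mm to either side in y, and from 240 mm down to 130 mm above the worktop. Carry the tote over it or nearer the robot.
- candle_jar: Bystander: glass jar with a candle, 76 mm across, 90 mm high; origin under its centre.
- wax_pot: Bystander: small pot, 62 mm across, 35 mm high; origin under its centre.
- little_can: Bystander: small galvanised can, 67 mm across, 97 mm high; origin under its centre.

How it is judged (in metres and radians):
On the way, in this order (a step that is already met when the one before it is completed fails the run):
1. the upper tote is lifted clear of the worktop (height (world z) of upper_tote above 0.05 m), for 0.2 s.
2. the upper tote stands on the collar's rails or in its notches (z of upper_tote in the frame of lower_tote between 0.072 and 0.083 m and horizontal distance between upper_tote and lower_tote below 0.05 m and contact force between upper_tote and lower_tote above 0.5 N), for 0.1 s.
At the end, for the whole second after the job is handed in: Upper tote released, at rest, all three lugs in the notches: underside 72.5 to 77.2 mm over the lower origin, level within 0.025 rad, x axes parallel within 0.09 rad, within 24 mm of the lower tote's middle along x and 8 mm across; both pegs still in it (z of upper_tote in the frame of lower_tote between 0.0725 and 0.0772 m and x of upper_tote in the frame of lower_tote between -0.024 and 0.024 m and y of upper_tote in the frame of lower_tote between -0.008 and 0.008 m and angle between upper_tote's own z axis and vertical below 0.025 rad and angle between the x axis of upper_tote and the x axis of lower_tote, either way round below 0.09 rad and linear speed of upper_tote below 0.01 m/s and x of peg_0 in the frame of upper_tote between -0.07 and 0.07 m and y of peg_0 in the frame of upper_tote between -0.057 and 0.057 m and z of peg_0 in the frame of upper_tote between -0.01 and 0.06 m and x of peg_2 in the frame of upper_tote between -0.07 and 0.07 m and y of peg_2 in the frame of upper_tote between -0.057 and 0.057 m and z of peg_2 in the frame of upper_tote between -0.01 and 0.06 m); the robot touches nothing.
It fails at once if the two totes press on each other with more than 20 N (contact force between upper_tote and lower_tote above 20 N).
It fails at once if the upper tote goes down inside the lower one (horizontal distance between upper_tote and lower_tote below 0.08 m and z of upper_tote in the frame of lower_tote below 0.062 m).
It fails at once if the upper tote is tipped by more than 0.4 rad (angle between upper_tote's own z axis and vertical above 0.4 rad).
It fails at once if a bystander is pushed more than 30 mm (distance of any of candle_jar, wax_pot, little_can from where it was at the start of the episode above 0.03 m).
It also fails if it takes over 72 s, if anything falls off the work surface, if the arm or the gripper's body presses on something with over 40 N, if the wrist force passes 120 N, or if a joint passes its speed limit or range.

## Working session

There is one attempt and no reset: what is moved stays moved. The work goes in short steps, Python scripts to look and compute and a tool call to move; the robot and the scene stay as the last step left them, time stands still between calls to the robot, and variables do not carry over. Pictures are saved under pics/ and viewed, at most 11 in all, crops included, and the job is handed in when it is done.

Besides the shell and the picture viewer there is one more tool, called as a command line: name --argument value ..., lists and objects as JSON in quotes. carry_out: Moves the arm, as the interface text tells. Its arguments: {"type":"object","properties":{"targets":{"type":"array","items":{"type":"object","properties":{"offset":{"type":"array","items":{"type":"number"}},"dr":{"type":"array","items":{"type":"number"}}}}},"claw":{"type":"number"},"force":{"type":"number"}},"required":["targets"]}

```bash
mkdir -p pics; cat > h.py <<'E'
import numpy as np, cv2, json
from cell import state, get_image, hand_in
def snap(name,fn):
    d=get_image(name); cv2.imwrite(f'pics/{fn}.png',d['image'][:,:,::-1])
    np.savez(f'pics/{fn}.npz',K=d['intrinsics'],R=d['R'],t=d['t']); return d
def px2w(fn,uv,z):
    d=np.load(f'pics/{fn}.npz'); K,R,t=d['K'],d['R'],d['t']
    c=-R.T@t; r=R.T@np.linalg.inv(K)@np.array([uv[0],uv[1],1.]); return c+r*(z-c[2])/r[2]
def w2px(fn,X):
    d=np.load(f'pics/{fn}.npz'); p=d['K']@(d['R']@np.array(X,float)+d['t']); return p[:2]/p[2]
E
python3 - <<'E'
from h import *
for n in ('scene','top'): snap(n,n+'0'); d=np.load(f'pics/{n}0.npz'); print(n,-d['R'].T@d['t'],d['R'].round(2).tolist())
s=state(); print(s['t'],s['tool_pos'],s['eef_rot'])
E
```

```text
scene [-343.46936726 1116.19580586 1276.92303078] [[-0.78, -0.62, -0.0], [-0.38, 0.48, -0.79], [0.5, -0.62, -0.61]]
top [ 380.2870618   -26.78694295 1336.64071662] [[-0.01, -1.0, -0.02], [-0.99, 0.01, -0.16], [0.16, 0.02, -0.99]]
0.1 [ 237.39341626 -495.41838973  230.35944304] [-9.76491033e-04  9.75140464e-01  2.21585316e-01 -2.65492862e-04]
```

View pics/top0.png

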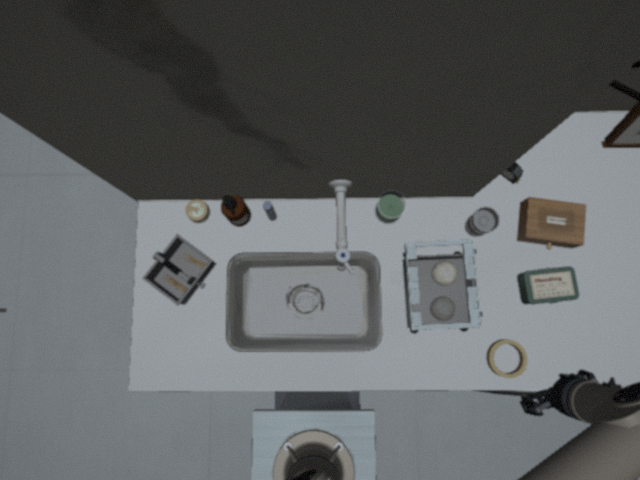

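View pics/scene0.png

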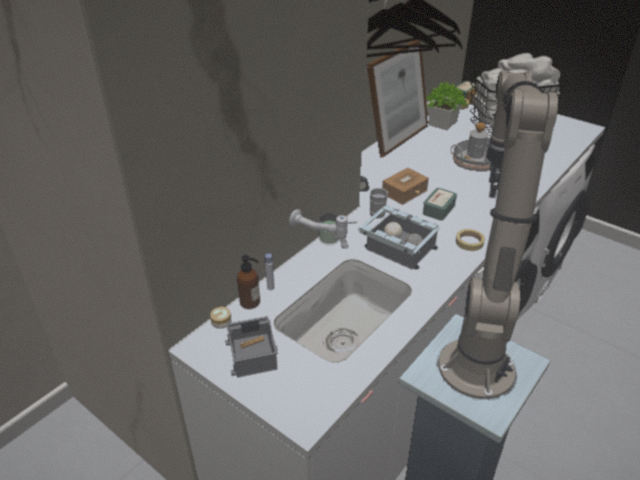

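The top view shows the upper tote at about (180,269), rotated. The collar is at about (441,286), the tap end at about (343,256), and the candle jar, pot and can sit behind. Next I'll enlarge both totes.

```bash
python3 - <<'E'
import cv2,numpy as np
i=cv2.imread('pics/top0.png')
a=cv2.resize(i[225:315,135:225],(540,540)[:2],interpolation=cv2.INTER_CUBIC)
a=cv2.resize(i[225:315,130:230],(400,360),interpolation=cv2.INTER_CUBIC)
b=cv2.resize(i[235:335,395:490],(380,400),interpolation=cv2.INTER_CUBIC)
o=np.zeros((400,800,3),np.uint8);o[:360,:400]=a;o[:,410:790]=b
cv2.imwrite('pics/crop0.png',cv2.convertScaleAbs(o,alpha=1.4))
from h import *
for n,uv,z in [('upper c',(180,269),70),('lower c',(441,286),85),('tap',(343,256),240)]: print(n,px2w('top0',uv,z))
E
```

```text
upper c [516.94699405 341.20071621  70.        ]
lower c [ 466.78466826 -328.89746246   85.        ]
tap [525.01993116 -75.3153029  240.        ]
```

View pics/crop0.png

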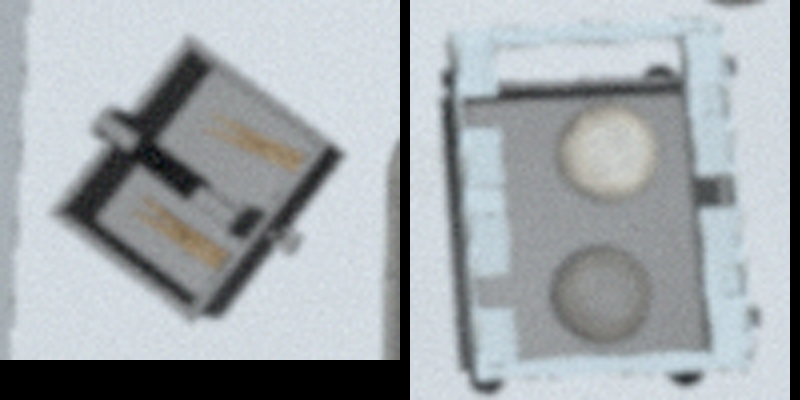

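The crop shows the upper tote's single lug at its lower right, crop pixel (287,240), so its -y side faces the sink. On the collar, the single cut-through is in the right rail, crop (714,190). The two cut-throughs are in the left rail, crop (480,112) and (480,290). The lower tote's x is therefore about world +x.

```bash
python3 - <<'E'
from h import *
P=lambda c,z:px2w('top0',(c[0]/4+130,c[1]/4+225),z)[:2]
C=[P(c,70) for c in [(190,40),(342,152),(195,318),(55,208)]]
print(np.round(C),np.mean(C,0), [np.linalg.norm(C[i]-C[i-1]).round() for i in range(4)])
e=[C[i]-C[i-1] for i in range(4)]; print([np.degrees(np.arctan2(v[1],v[0])).round(1) for v in e]); print('lug',P((290,240),9))
Q=lambda c,z:px2w('top0',((c[0]-410)/4+395,c[1]/4+235),z)[:2]
for n,c in dict(cutR=(712,190),cutL1=(482,112),cutL2=(490,290),cornTL=(450,33),cornTR=(717,22),BL=(470,378),BR=(748,372)).items(): print(n,Q(c,85).round(1))
E
```

```text
[[607. 351.]
 [532. 249.]
 [425. 341.]
 [497. 435.]] [515.19987119 344.04108301] [np.float64(138.0), np.float64(127.0), np.float64(141.0), np.float64(118.0)]
[np.float64(-37.4), np.float64(-126.3), np.float64(139.2), np.float64(52.7)]
lug [479.48504733 296.06472149]
cutR [ 475.1 -403.7]
cutL1 [ 525.9 -260.5]
cutL2 [ 413.2 -261.2]
cornTL [ 577.2 -241.9]
cornTR [ 582.8 -412.9]
BL [ 358.7 -246.7]
BR [ 361.4 -419.7]
```

carry_out --targets '[{"offset": [0.02, 0.06, 0.02], "dr": [0, 0, 4]}, {"offset": [0.02, 0.06, 0.02], "dr": [0, 0, 4]}, {"offset": [0.02, 0.06, 0.02], "dr": [0, 0, 4]}, {"offset": [0.02, 0.06, 0.02], "dr": [0, 0, 4]}, {"offset": [0.02, 0.06, 0.01], "dr": [0, 0, 4]}, {"offset": [0.02, 0.06, 0.01], "dr": [0, 0, 4]}, {"offset": [0.02, 0.06, 0], "dr": [0, 0, 4]}, {"offset": [0.02, 0.06, 0], "dr": [0, 0, 3]}]' --claw -1 --force 60

```text
t: 1.1
tool_pos: [391.7, -32.3, 326.2]
eef_rot: [0.0, 0.88, 0.475, 0.0]
wrist_force: [2.0, -0.5, 0.2]
gripper_width: 85.8
gripper_force: 0.0
```

carry_out --targets '[{"offset": [0.02, 0.06, 0], "dr": [0, 0, -4]}, {"offset": [0.02, 0.06, 0], "dr": [0, 0, 0]}, {"offset": [0.02, 0.06, 0], "dr": [0, 0, 0]}, {"offset": [0.02, 0.06, 0], "dr": [0, 0, 0]}, {"offset": [0.02, 0.06, 0.01], "dr": [0, 0, 0]}, {"offset": [0.01, 0.04, 0.01], "dr": [0, 0, 0]}, {"offset": [0, 0, 0], "dr": [0, 0, 0]}]'

```text
t: 1.98
tool_pos: [498.8, 305.9, 344.9]
eef_rot: [-0.002, 0.895, 0.446, -0.001]
wrist_force: [-0.5, -0.9, 0.2]
gripper_width: 85.6
gripper_force: 0.0
```

```bash
python3 - <<'E'
from h import *
snap('wrist','w1'); s=state(); print(s['tool_pos'],s['eef_rot'],s['wrist_force'])
d=np.load('pics/w1.npz'); print(-d['R'].T@d['t'],d['R'].round(2).tolist(),d['K'][0,0])
E
```

```text
[499.47033823 303.14527358 344.97163741] [-4.73405149e-04  8.95702992e-01  4.44651573e-01 -9.51294828e-04] [-0.08095287  0.17918781 -0.50549628]
[543.00752997 364.16813514 488.1511851 ] [[0.8, -0.6, -0.01], [-0.58, -0.77, 0.28], [-0.17, -0.22, -0.96]] 411.99406981544996
```

View pics/w1.png

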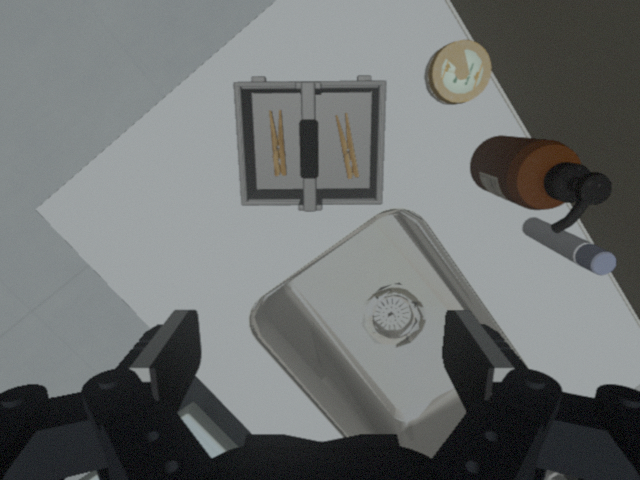

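The wrist view confirms two lugs at the top, (258,79) and (363,78), and the single lug at (310,208). The rim corners are about (235,82), (386,80), (383,205) and (241,207), and the grip block is at (309,149).

```bash
python3 - <<'E'
from h import *
P=lambda c,z:px2w('w1',c,z)[:2]
C=np.array([P(c,70) for c in [(235,82),(386,80),(383,205),(241,207)]])
print(C.round(),C.mean(0))
for i,j in ((0,1),(3,2),(3,0),(2,1)): v=C[j]-C[i]; print(np.linalg.norm(v).round(),np.degrees(np.arctan2(v[1],v[0])).round(1))
print('block',P((309.5,149),126), 'lugs',P((258,77),14),P((363,75),14),P((310,209),14))
# dark block segmentation
i=cv2.cvtColor(cv2.imread('pics/w1.png'),cv2.COLOR_BGR2GRAY)
m=((i<45)*255).astype(np.uint8); r=m[112:186,296:323]; ys,xs=np.nonzero(r); print(xs.min()+296,xs.max()+296,ys.min()+112,ys.max()+112,xs.mean()+296,ys.mean()+112)
print([ (P(c,126)).round(1).tolist() for c in ((309,121),(309.5,178))])
E
```

```text
[[496. 442.]
 [612. 357.]
 [541. 259.]
 [422. 345.]] [517.61011836 350.60453816]
143.0 -36.3
147.0 -36.1
121.0 52.5
121.0 54.1
block [518.3960509  351.36399825] lugs [512.64177107 440.82381732] [603.85241739 374.50512563] [469.32099889 292.35431367]
300 316 120 177 308.61049723756906 147.73066298342542
[[532.1, 370.0], [503.2, 331.6]]
```

carry_out --targets '[{"offset": [0.0185, 0.048, -0.03], "dr": [0, 0, 1]}, {"offset": [0, 0, -0.04]}, {"offset": [0, 0, -0.05]}, {"offset": [0, 0, -0.05]}, {"offset": [0, 0, -0.035]}, {"offset": [0, 0, -0.02]}, {"offset": [0, 0, 0]}, {"offset": [0, 0, 0]}]'

```text
$.targets[1]: bad value
```

```bash
python3 - <<'E'
from h import *
snap('wrist','w2'); s=state(); print(s['t'],s['tool_pos'],s['eef_rot'],s['wrist_force'])
E
```

```text
2.075 [500.02567099 301.28372825 345.1571295 ] [ 3.71793869e-04  8.96342830e-01  4.43360608e-01 -8.73961310e-04] [-0.6379599  -0.20855091 -0.44508929]
```

View pics/w2.png

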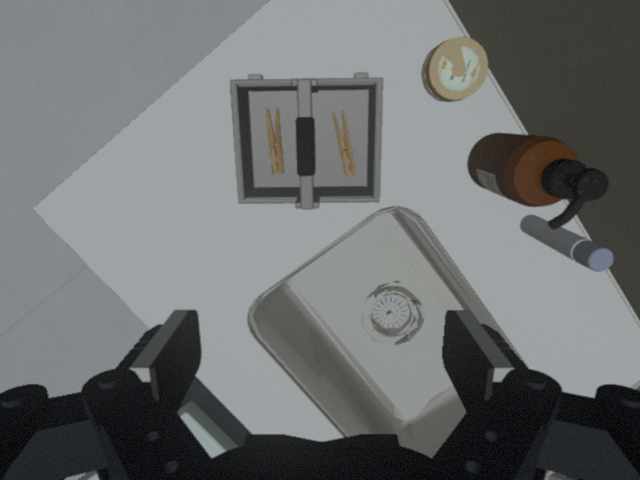

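The move was refused because each row needs "dr". The arm had also still been settling during the first picture, so I'll recompute from this one: the same tote, with the block at about (305,146).

```bash
python3 - <<'E'
from h import *
P=lambda c,z:px2w('w2',c,z)[:2]
C=np.array([P(c,70) for c in [(231,79.5),(382,77.5),(379.5,202),(238,204)]])
print(C.mean(0))
print('block',P((305.5,146),126))
E
```

```text
[517.50694948 351.2526887 ]
block [518.24036723 351.97813911]
```

carry_out --targets '[{"offset": [0.0175, 0.048, -0.03], "dr": [0, 0, 1]}, {"offset": [0, 0, -0.04], "dr": [0, 0, 0]}, {"offset": [0, 0, -0.05], "dr": [0, 0, 0]}, {"offset": [0, 0, -0.045], "dr": [0, 0, 0]}, {"offset": [0, 0, 0], "dr": [0, 0, 0]}, {"offset": [0, 0, 0], "dr": [0, 0, 0]}]'

```text
t: 2.82
tool_pos: [519.0, 349.0, 183.1]
eef_rot: [0.0, 0.893, 0.45, 0.002]
wrist_force: [0.4, -0.9, -0.3]
gripper_width: 85.6
gripper_force: 0.0
```

```bash
python3 - <<'E'
from h import *
snap('wrist','w3'); s=state(); print(s['t'],s['tool_pos'],s['eef_rot'],s['wrist_force'])
E
```

```text
2.875 [519.16618357 349.86532423 183.91053899] [-2.89697882e-04  8.92931545e-01  4.50186312e-01  2.33599872e-03] [ 0.51625008  0.77092569 -0.35520323]
```

View pics/w3.png

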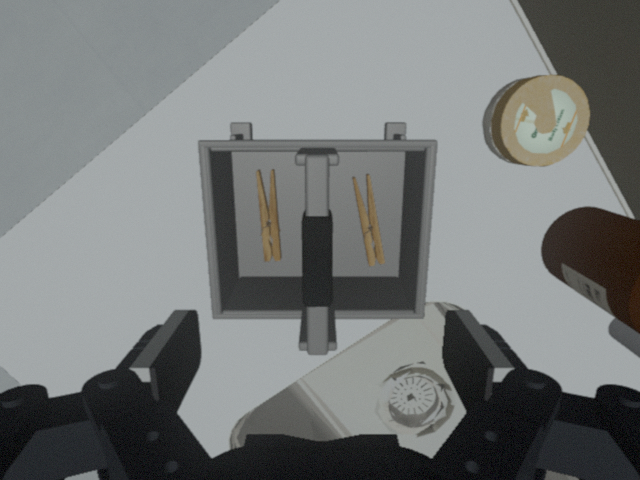

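The tote is centred between the fingers, with the block at about (317,257) and the finger mid-column about 321. Next: descend and grip.

carry_out --targets '[{"offset": [0, 0, -0.03], "dr": [0, 0, 0]}, {"offset": [0, 0, -0.03], "dr": [0, 0, 0]}, {"offset": [0, 0.001, -0.02], "dr": [0, 0, 0]}, {"offset": [0, 0, -0.01], "dr": [0, 0, 0]}, {"offset": [0, 0, 0], "dr": [0, 0, 0]}, {"offset": [0, 0, 0], "dr": [0, 0, 0]}]'

```text
t: 3.62
tool_pos: [518.4, 351.4, 92.3]
eef_rot: [-0.0, 0.893, 0.451, 0.001]
wrist_force: [-0.0, 0.1, 0.3]
gripper_width: 85.3
gripper_force: 0.0
```

carry_out --targets '[{"offset": [0, 0, 0], "dr": [0, 0, 0]}, {"offset": [0, 0, 0], "dr": [0, 0, 0]}, {"offset": [0, 0, 0], "dr": [0, 0, 0]}, {"offset": [0, 0, 0], "dr": [0, 0, 0]}, {"offset": [0, 0, 0], "dr": [0, 0, 0]}, {"offset": [0, 0, 0], "dr": [0, 0, 0]}, {"offset": [0, 0, 0], "dr": [0, 0, 0]}, {"offset": [0, 0, 0], "dr": [0, 0, 0]}]' --claw 1 --force 60

```text
t: 4.62
tool_pos: [517.5, 350.8, 91.1]
eef_rot: [-0.0, 0.892, 0.451, -0.0]
wrist_force: [-0.7, -0.1, 1.9]
gripper_width: 14.9
gripper_force: 59.0
```

carry_out --targets '[{"offset": [0, 0, 0.01], "dr": [0, 0, 0]}, {"offset": [0, 0, 0.02], "dr": [0, 0, 0]}, {"offset": [0, 0, 0.03], "dr": [0, 0, 0]}, {"offset": [0, 0, 0.035], "dr": [0, 0, 0]}, {"offset": [0, 0, 0.035], "dr": [0, 0, 0]}, {"offset": [-0.01, -0.01, 0.02], "dr": [0, 0, -2]}, {"offset": [-0.02, -0.025, 0.01], "dr": [0, 0, -5]}, {"offset": [-0.03, -0.035, 0], "dr": [0, 0, -7]}]'

```text
t: 5.62
tool_pos: [457.9, 280.7, 251.8]
eef_rot: [-0.001, 0.941, 0.337, 0.001]
wrist_force: [0.2, 0.1, -2.7]
gripper_width: 15.3
gripper_force: 58.6
```

carry_out --targets '[{"offset": [-0.03, -0.04, 0], "dr": [0, 0, -8]}, {"offset": [-0.02, -0.04, 0], "dr": [0, 0, -8]}, {"offset": [-0.01, -0.045, 0], "dr": [0, 0, -8]}, {"offset": [0, -0.045, 0], "dr": [0, 0, -8]}, {"offset": [0, -0.045, 0], "dr": [0, 0, -8]}, {"offset": [0, -0.045, 0], "dr": [0, 0, -8]}, {"offset": [0, -0.045, 0], "dr": [0, 0, -8]}, {"offset": [0, -0.045, 0], "dr": [0, 0, -8]}]'

```text
t: 6.62
tool_pos: [397.2, -70.9, 251.1]
eef_rot: [0.0, 0.977, -0.213, 0.0]
wrist_force: [0.8, 0.3, -2.7]
gripper_width: 15.2
gripper_force: 58.6
```

carry_out --targets '[{"offset": [0, -0.045, 0], "dr": [0, 0, -8]}, {"offset": [0, -0.045, 0], "dr": [0, 0, -8]}, {"offset": [0, -0.04, 0], "dr": [0, 0, -8]}, {"offset": [0, -0.04, 0], "dr": [0, 0, -8]}, {"offset": [0, -0.03, 0], "dr": [0, 0, -8]}, {"offset": [0, -0.02, 0], "dr": [0, 0, -8]}, {"offset": [0, 0, 0], "dr": [0, 0, -8]}, {"offset": [0, 0, 0], "dr": [0, 0, -6]}]'

```text
t: 7.62
tool_pos: [397.3, -289.5, 250.7]
eef_rot: [0.0, 0.728, -0.686, -0.001]
wrist_force: [-0.1, -0.2, -4.2]
gripper_width: 15.3
gripper_force: 58.6
```

```bash
python3 - <<'E'
from h import *
snap('wrist','w4');snap('top','top4'); s=state(); print(s['t'],s['tool_pos'],s['eef_rot'],s['wrist_force'],s['q'])
E
```

```text
7.725 [ 397.36591594 -289.27002341  250.75839636] [ 1.30792484e-04  7.29110430e-01 -6.84395923e-01 -4.30488461e-04] [ 0.66369713  0.41507967 -3.10144641] [ 0.69980509  0.18624404 -0.12437398  1.62529609  0.02375127  1.33241697
 -2.50641576]
```

View pics/w4.png

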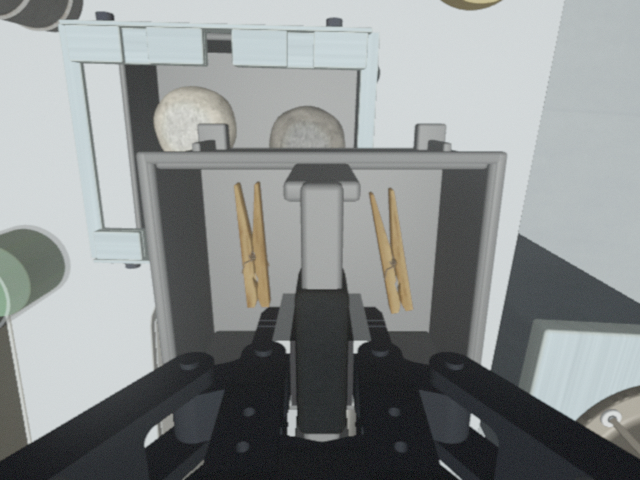

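Wrist view: the two-notch (-y) rail runs from (62,25) to (378,33), its cut-through is at about (219,47), and notch bands show at about x=122–148 and 288–313. The tote's lugs are at (213,137) and (430,137), and both pegs are in place.

```bash
python3 - <<'E'
from h import *
P=lambda c,z=85:px2w('w4',c,z)[:2]
for n,c in dict(L=(62,24),R=(378,32),Lb=(72,63),Rb=(372,68),cut=(219,36),cutb=(220,66),nA=(121,27),nA2=(148,28),nB=(287,31),nB2=(312,31)).items(): print(n,P(c).round(1))
a=P((62,24))-P((378,32)); b=P((72,63))-P((372,68)); print(np.degrees(np.arctan2(a[1],a[0])),np.degrees(np.arctan2(b[1],b[0])),np.linalg.norm(a))
i=cv2.imread('pics/w4.png'); o=cv2.resize(i[5:80,50:390],(800,176),interpolation=cv2.INTER_CUBIC)
j=cv2.imread('pics/top4.png')[230:340,385:500]; o2=cv2.resize(j,(418,400),interpolation=cv2.INTER_CUBIC)
c=np.zeros((590,800,3),np.uint8); c[:176]=o; c[185:585,:418]=o2; cv2.imwrite('pics/crop4.png',c)
E
```

```text
L [ 579.9 -411.2]
R [ 366.2 -418.9]
Lb [ 575.9 -387.1]
Rb [ 368.1 -396. ]
cut [ 474.1 -410.1]
cutb [ 473.7 -391.1]
nA [ 540.3 -411.7]
nA2 [ 522.1 -412.2]
nB [ 428.  -415.9]
nB2 [ 411.  -416.9]
2.0539162333474623 2.474813459379413 213.83150482157993
```

View pics/crop4.png

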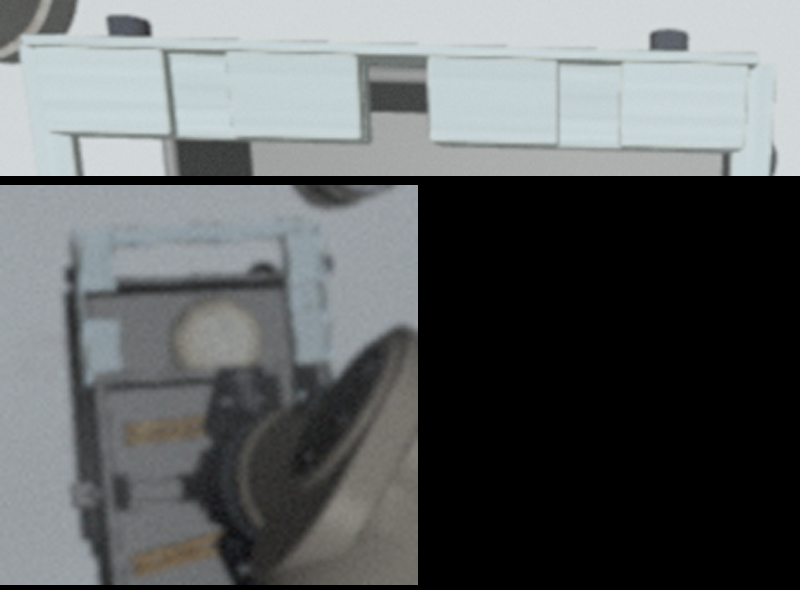

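```bash
python3 - <<'E'
from h import *
s=state(); T=np.array(s['tool_pos']); q=s['eef_rot']; yaw=2*np.arctan2(q[2],q[1])-np.pi/2; z=T[2]-91+14
print(T,np.degrees(yaw)%360,z)
p=[px2w('w4',c,z)[:2] for c in ((198,124),(228,124),(416,124),(445,124))]
print(np.round(p,1)); a=(p[0]+p[1])/2; b=(p[2]+p[3])/2
# tote frame wrt TCP
c,sn=np.cos(yaw),np.sin(yaw); R=np.array([[c,sn],[-sn,c]])
print([ (R@(v-T[:2])).round(1) for v in p], np.degrees(np.arctan2(*(b-a)[::-1])))
g=cv2.cvtColor(cv2.imread('pics/w4.png'),cv2.COLOR_BGR2GRAY)
print(g[112:150,213].tolist()); print(g[130,185:240].tolist())
E
```

```text
[ 397.36591594 -289.27002341  250.75839636] 183.62375230679945 173.75839635974307
[[ 464.7 -354. ]
 [ 449.3 -354.9]
 [ 352.8 -360.6]
 [ 337.9 -361.4]]
[array([-63.1,  68.9]), array([-47.7,  68.8]), array([49. , 68.3]), array([63.9, 68.3])] -176.65244438226085
[202, 200, 200, 205, 207, 205, 206, 205, 204, 207, 201, 164, 134, 149, 165, 169, 170, 167, 167, 164, 169, 168, 168, 169, 169, 167, 165, 145, 100, 72, 72, 71, 71, 73, 69, 71, 72, 65]
[196, 200, 204, 208, 207, 208, 209, 206, 207, 206, 204, 193, 166, 149, 158, 165, 164, 164, 164, 167, 166, 167, 166, 166, 168, 166, 166, 168, 167, 169, 169, 168, 168, 170, 169, 168, 169, 167, 157, 141, 112, 83, 74, 95, 132, 152, 153, 146, 141, 135, 126, 139, 165, 173, 172]
```

carry_out --targets '[{"offset": [0.015, -0.01, 0], "dr": [0, 0, -1.3]}, {"offset": [0.03, -0.016, -0.01], "dr": [0, 0, 0]}, {"offset": [0.02, -0.01, -0.02], "dr": [0, 0, 0]}, {"offset": [0.0105, -0.0055, -0.02], "dr": [0, 0, 0]}, {"offset": [0, 0, -0.015], "dr": [0, 0, 0]}, {"offset": [0, 0, 0], "dr": [0, 0, 0]}, {"offset": [0, 0, 0], "dr": [0, 0, 0]}, {"offset": [0, 0, 0], "dr": [0, 0, 0]}]'

```text
t: 8.72
tool_pos: [473.4, -331.2, 187.3]
eef_rot: [-0.0, 0.721, -0.693, 0.001]
wrist_force: [0.1, 0.8, -2.6]
gripper_width: 15.3
gripper_force: 58.9
```

```bash
python3 - <<'E'
from h import *
snap('wrist','w5'); s=state(); q=s['eef_rot'];print(s['t'],s['tool_pos'],np.degrees(2*np.arctan2(q[2],q[1]))-90,s['wrist_force'],s['moment'])
i=cv2.imread('pics/w5.png');cv2.imwrite('pics/crop5.png',cv2.resize(i[60:300,60:580],(800,370),interpolation=cv2.INTER_CUBIC))
E
```

```text
8.775 [ 473.43285229 -331.1948418   187.14781544] -177.69954073091094 [-0.6865293   0.32596368 -2.8784141 ] [ 0.05241772 -0.04564445  0.01226213]
```

View pics/crop5.png

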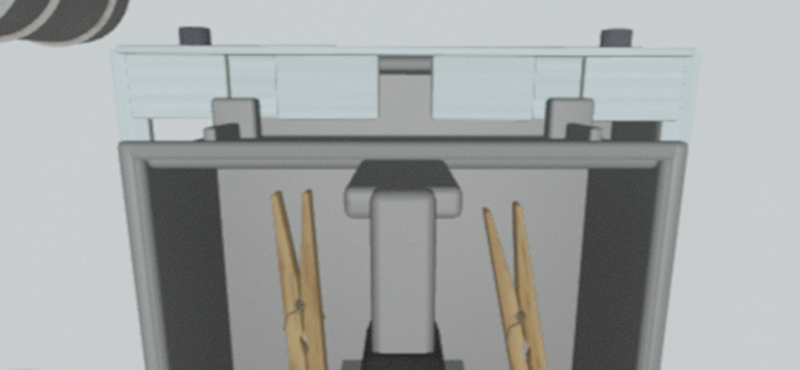

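Crop 5: lugs at x≈236 and 570, notches at about 252 and 558, cut-through at about 405. After perspective correction the tote needs about -1 mm in x. I'll check y.

```bash
python3 - <<'E'
from h import *
f=lambda c,z:px2w('w5',(60+c[0]/1.538,60+c[1]/1.542),z)[:2].round(1)
print('inner',f((405,119),85),'outer',f((405,55),85),'lugs',f((236,98),110),f((570,98),110),'cut',f((405.5,80),85),'notch',f((252,80),85),f((558.5,80),85))
E
```

```text
inner [ 475.1 -392.1] outer [ 476.  -414.8] lugs [ 532.1 -397.7] [ 420.3 -402.1] cut [ 475.5 -406.1] notch [ 532.2 -403.8] [ 418.9 -408.3]
```

carry_out --targets '[{"offset": [-0.001, 0, -0.004], "dr": [0, 0, 0]}, {"offset": [0, 0, -0.004], "dr": [0, 0, 0]}, {"offset": [0, 0, -0.002], "dr": [0, 0, 0]}, {"offset": [0, 0, -0.001], "dr": [0, 0, 0]}, {"offset": [0, 0, 0], "dr": [0, 0, 0]}, {"offset": [0, 0, 0], "dr": [0, 0, 0]}]'

```text
t: 9.52
tool_pos: [472.3, -331.0, 175.1]
eef_rot: [-0.0, 0.721, -0.693, 0.0]
wrist_force: [0.4, -0.7, -3.1]
gripper_width: 15.1
gripper_force: 58.9
```

carry_out --targets '[{"offset": [0, -0.0005, -0.001], "dr": [0, 0, 0]}, {"offset": [0, 0, -0.001], "dr": [0, 0, 0]}, {"offset": [0, 0, -0.001], "dr": [0, 0, 0]}, {"offset": [0, 0, 0], "dr": [0, 0, 0]}, {"offset": [0, 0, 0], "dr": [0, 0, 0]}]'

```text
t: 10.15
tool_pos: [472.2, -331.5, 172.0]
eef_rot: [0.0, 0.721, -0.693, 0.0]
wrist_force: [-0.1, -0.4, -3.2]
gripper_width: 15.6
gripper_force: 58.9
```

carry_out --targets '[{"offset": [0, 0, -0.001], "dr": [0, 0, 0]}, {"offset": [0, 0, 0], "dr": [0, 0, 0]}, {"offset": [0, 0, 0], "dr": [0, 0, 0]}]'

```text
t: 10.52
tool_pos: [472.2, -331.4, 171.0]
eef_rot: [0.0, 0.721, -0.693, -0.0]
wrist_force: [0.3, -0.3, -2.5]
gripper_width: 15.1
gripper_force: 58.9
```

carry_out --targets '[{"offset": [0, 0, -0.001], "dr": [0, 0, 0]}, {"offset": [0, 0, 0], "dr": [0, 0, 0]}, {"offset": [0, 0, 0], "dr": [0, 0, 0]}]'

```text
t: 10.9
tool_pos: [472.2, -331.4, 169.9]
eef_rot: [0.0, 0.721, -0.693, -0.0]
wrist_force: [0.1, -0.2, -3.6]
gripper_width: 15.4
gripper_force: 58.9
```

carry_out --targets '[{"offset": [0, 0, -0.001], "dr": [0, 0, 0]}, {"offset": [0, 0, 0], "dr": [0, 0, 0]}, {"offset": [0, 0, 0], "dr": [0, 0, 0]}]'

```text
t: 11.28
tool_pos: [472.2, -331.4, 168.9]
eef_rot: [0.0, 0.721, -0.693, -0.0]
wrist_force: [-0.7, -0.5, -3.6]
gripper_width: 15.2
gripper_force: 58.9
```

No contact at 169, which is below the flat-top height of about 172, so the lugs appear to be entering the notches. I'll continue gently.

carry_out --targets '[{"offset": [0, 0, -0.001], "dr": [0, 0, 0]}, {"offset": [0, 0, 0], "dr": [0, 0, 0]}, {"offset": [0, 0, 0], "dr": [0, 0, 0]}]'

```text
t: 11.65
tool_pos: [472.2, -331.4, 167.9]
eef_rot: [0.0, 0.721, -0.693, -0.0]
wrist_force: [0.4, -0.3, -3.1]
gripper_width: 15.4
gripper_force: 58.9
```

carry_out --targets '[{"offset": [0, 0, -0.001], "dr": [0, 0, 0]}, {"offset": [0, 0, 0], "dr": [0, 0, 0]}, {"offset": [0, 0, 0], "dr": [0, 0, 0]}]'

```text
t: 12.02
tool_pos: [472.2, -331.4, 167.0]
eef_rot: [0.0, 0.721, -0.693, -0.0]
wrist_force: [0.2, 0.1, -3.4]
gripper_width: 15.5
gripper_force: 58.9
```

carry_out --targets '[{"offset": [0, 0, -0.0005], "dr": [0, 0, 0]}, {"offset": [0, 0, 0], "dr": [0, 0, 0]}, {"offset": [0, 0, 0], "dr": [0, 0, 0]}]'

```text
t: 12.4
tool_pos: [472.2, -331.4, 166.5]
eef_rot: [-0.0, 0.721, -0.693, -0.0]
wrist_force: [-0.7, 0.6, -3.0]
gripper_width: 15.4
gripper_force: 58.9
```

carry_out --targets '[{"offset": [0, 0, -0.0005], "dr": [0, 0, 0]}, {"offset": [0, 0, 0], "dr": [0, 0, 0]}, {"offset": [0, 0, 0], "dr": [0, 0, 0]}]'

```text
t: 12.78
tool_pos: [472.3, -331.5, 166.0]
eef_rot: [-0.0, 0.721, -0.693, 0.0]
wrist_force: [0.3, 0.4, -2.1]
gripper_width: 15.1
gripper_force: 58.9
```

carry_out --targets '[{"offset": [0, 0, -0.0005], "dr": [0, 0, 0]}, {"offset": [0, 0, 0], "dr": [0, 0, 0]}, {"offset": [0, 0, 0], "dr": [0, 0, 0]}]'

```text
t: 13.15
tool_pos: [472.3, -331.5, 166.0]
eef_rot: [-0.0, 0.721, -0.693, 0.0]
wrist_force: [-0.5, 1.4, 1.4]
gripper_width: 15.2
gripper_force: 59.6
```

```bash
python3 - <<'E'
from h import *
snap('wrist','w6'); s=state(); q=s['eef_rot'];print(s['t'],s['tool_pos'],s['wrist_force'],s['moment'])
i=cv2.imread('pics/w6.png');cv2.imwrite('pics/crop6.png',cv2.resize(i[60:300,60:580],(800,370),interpolation=cv2.INTER_CUBIC))
E
```

```text
13.2 [ 472.33138156 -331.49519589  166.02763764] [-1.05853509  0.94228041  1.97862305] [ 0.16578603  0.30954683 -0.05090768]
```

View pics/crop6.png

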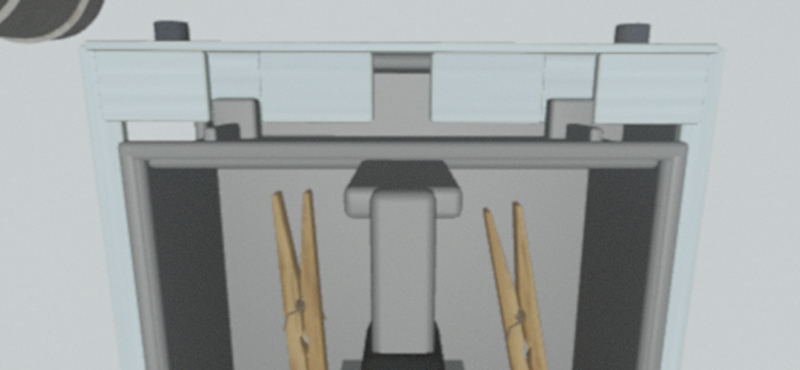

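Contact came at z≈166 with about 5 N. Both lugs sit inside their notches, at crop (236,110) and (570,110), and the height matches the seated value. Now I'll release.

carry_out --targets '[{"offset": [0, 0, 0], "dr": [0, 0, 0]}, {"offset": [0, 0, 0], "dr": [0, 0, 0]}, {"offset": [0, 0, 0], "dr": [0, 0, 0]}, {"offset": [0, 0, 0], "dr": [0, 0, 0]}]' --claw -0.4

```text
t: 13.7
tool_pos: [472.3, -331.5, 165.4]
eef_rot: [-0.0, 0.721, -0.693, 0.0]
wrist_force: [0.2, 0.4, -0.1]
gripper_width: 59.8
gripper_force: 0.0
```

carry_out --targets '[{"offset": [0, 0, 0], "dr": [0, 0, 0]}, {"offset": [0, 0, 0], "dr": [0, 0, 0]}, {"offset": [0, 0, 0.01], "dr": [0, 0, 0]}, {"offset": [0, 0, 0.03], "dr": [0, 0, 0]}, {"offset": [0, 0, 0.05], "dr": [0, 0, 0]}, {"offset": [0, 0, 0.05], "dr": [0, 0, 0]}, {"offset": [0, 0, 0.02], "dr": [0, 0, 0]}, {"offset": [0, 0, 0], "dr": [0, 0, 0]}]'

```text
t: 14.7
tool_pos: [473.2, -332.0, 328.3]
eef_rot: [-0.001, 0.721, -0.693, 0.003]
wrist_force: [0.9, 0.7, -0.8]
gripper_width: 59.9
gripper_force: 0.0
```

```bash
python3 - <<'E'
from h import *
snap('wrist','w7'); s=state(); print(s['t'],s['tool_pos'],s['wrist_force'],s['gripper_width'])
E
```

```text
14.75 [ 472.42567169 -331.51816778  326.12836345] [-0.55694715 -0.68443444 -0.66914575] 60.02025337399519
```

View pics/w7.png

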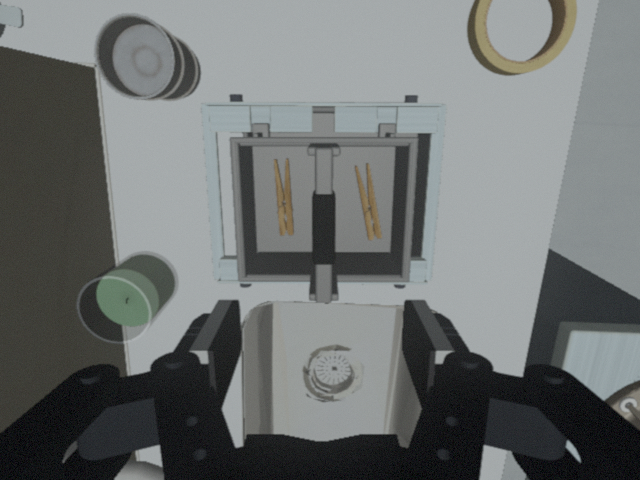

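The tote sits level with its rim parallel to the collar. Both pegs are inside, the fingers are clear and the bystanders haven't moved.

```bash
python3 -c "
from cell import hand_in; print(hand_in())"
```

```text
the job is handed in; nothing more can be done
None
```

I stacked the hoop-handle tote on the collar with its pegs still inside, released it with its lugs in the notches (the single-lug side judged by height, not seen), and handed the job in at about 15 s; no verdict came back.

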